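# Tip two descaling balls into the bottle warmer

### The job

Squeeze the two tabs together to free the bottle warmer's cover and lay it on the shelf, right way up and clear of the warmer. Then pick up the pouring cup and tilt it little by little over the open warmer until exactly two of its four descaling balls have dropped in, and stand the cup back upright on the shelf with the other two still in it. Leave the dish, pacifier case and spoon where they are.

Things in the scene. Friction and masses are not known exactly. Their poses are not given: they have to be found in the camera images.
- warmer: Round mint-green bottle warmer, fixed to the shelf, 128 mm diameter, 100 mm tall, with a small button ledge at its foot on its -x side. Origin at the centre of its underside, z up. On the shelf to its right (world -y) a strip about 220 mm wide beyond its wall is kept free: room to lay the cover.
- warmer_mouth (a point): Centre of the warmer's round mouth, level with its top face, 100 mm above the shelf. The mouth is 84 mm wide in a ring 10 mm thick; below it the empty well is 102 mm wide, with a flat floor 30 mm above the shelf.
- cover: Loose white snap cover on the warmer's top: disc 104 mm diameter, 5 mm thick, origin at the centre of the disc's underside, z up, 120 g. Grey upright tabs stand at its own +y and -y, 30 mm wide along x, 6 mm thick, tops 39 mm above the origin, outer faces 64 mm apart when free. Feet and catches reach 17 mm below the origin, which thus is 17 mm up when it stands on the shelf.
- cover_grip (a point): Point midway between the two tabs of the cover, 29 mm above the disc's underside: the height to pinch them at (the disc's upper face is 24 mm below).
- tab_left (a joint): Inward travel of the cover's +y tab: 0 sprung out, its catch gripping about 4 mm under the warmer's mouth ring, to 0.008 m fully in. Spring 3 N at the start, 7 N fully in. The catch is clear of the ring beyond about 0.006 m.
- tab_right (a joint): The same for the -y tab. With both tabs pressed together (outer faces then 48 mm apart) the cover lifts straight off.
- cup: Loose pouring cup of pale bamboo, like a narrow gravy boat open at the top: 133 mm long, 42 mm wide over flat parallel side walls, 76 mm high, 110 to 210 g without the balls. Origin at its underside; own x points to the spout, y across, z up. The straight side walls run from x = -59 to +34 mm, full height; ahead of that only the spout overhangs, its underside some 45 mm high.
- cup_lip (a point): Tip of the spout's floor, at x = 74, z = 59 mm of the cup's frame. The floor is a hump, nearly level here and ever steeper down to the back, so four balls lie in single file and roll out one at a time as the spout is slowly tilted down (about own y): the first after 11 to 18 degrees, each further one some 9 degrees later. A ball may take a second to roll out.
- ball1: Stainless-steel descaling ball, 30 mm diameter, 110 g, the foremost (nearest the spout; it leaves first). Origin at its centre; at the start it lies in the cup at x = 41, z = 70 mm of the cup's frame.
- ball2: Stainless-steel descaling ball, 30 mm diameter, 110 g, the second (leaves second). Origin at its centre; at the start it lies in the cup at x = 12, z = 62 mm of the cup's frame.
- ball3: Stainless-steel descaling ball, 30 mm diameter, 110 g, the third (must stay in the cup). Origin at its centre; at the start it lies in the cup at x = -16, z = 49 mm of the cup's frame.
- ball4: Stainless-steel descaling ball, 30 mm diameter, 110 g, the fourth, at the very back (must stay in the cup). Origin at its centre; at the start it lies in the cup at x = -41, z = 33 mm of the cup's frame.
- dish: Small white ceramic dish, 100 mm diameter, 30 mm high, bystander. Origin under its centre.
- case: Transparent round pacifier case, 73 mm diameter, 63 mm high with its loop, bystander. Origin under its centre.
- spoon: Bamboo spoon, 180 mm long, lying flat, bystander. Origin under its middle.
There are look-alikes about, which are no part of the job. Leave any purple look-alike of the ball1 alone.

How it is judged:
On the way, in this order (a step that is already met when the one before it is completed fails the run):
1. the cover is off and lies right way up on the shelf, clear of the warmer (height (world z) of cover below 0.026 m and angle between cover's own z axis and vertical below 0.15 rad and horizontal distance between cover and warmer above 0.1 m), for 0.2 s.
2. the cup is held up with its spout over the open warmer and tilted (height (world z) of cup_lip above 0.095 m and angle between cup's own z axis and vertical above 0.12 rad and horizontal distance between cup_lip and warmer_mouth below 0.07 m).
3. two balls lie in the warmer and two are still in the cup (height (world z) of each of ball1, ball2 below 0.088 m and horizontal distance between each of ball1, ball2 and warmer below 0.05 m and distance between each of ball3, ball4 and cup below 0.09 m), for 0.2 s.
At the end, for the whole second after the job is handed in: The cover lies right way up on the shelf (within 0.15 rad of level), its centre at least 100 mm from the warmer's; the two foremost balls lie in the warmer's well; the third and fourth are in the cup; the cup stands upright (within 0.1 rad) on the shelf; all at rest (all of step 1 and all of step 3 and height (world z) of cup below 0.012 m and angle between cup's own z axis and vertical below 0.1 rad and linear speed of each of cup, cover, ball1, ball2 below 0.03 m/s); the robot touches nothing.
It fails at once if a third ball leaves the cup (distance between any of ball3, ball4 and cup above 0.105 m).
It fails at once if the dish, pacifier case or spoon is moved more than 30 mm (distance of any of dish, case, spoon from where it was at the start of the episode above 0.03 m).
It also fails if it takes over 72 s, if anything falls off the work surface, if the arm or the gripper's body presses on something with over 40 N, if the wrist force passes 120 N, or if a joint passes its speed limit or range.

### The arm

A 7-joint arm with a two-finger parallel gripper is mounted at the origin on the work surface. World frame = base frame: x ahead of the robot, y to its left, z up, the work surface at z = 0. Lengths are in m, angles in rad, forces in N, time in s.
With the tool pointing down it reaches from about 0.4 to 0.85 m from the base axis. Payload 4.5 kg.
Tool frame: the origin (TCP) lies midway between the tips of the shut fingers; the grasp point (between the pads) lies arm.pinch_z behind it (arm.pinch_z is the distance from the TCP to the grasp point, in m); y points along the fingers, x is the direction in which the jaws open and shut, and the axes are right-handed (so a half turn about y gives the same grasp; the last joint's range is limited). The gripper opens to 85 mm and grips with 20 to 120 N. Pads are 22 mm wide; open, the fingers measure 114 mm over their backs; the gripper's body (76 mm by 85 mm) begins 54 mm behind the grasp point. The pads swing forward as they close: fully open they stand 13 mm farther back than shut.
Start: joints at [-1.088, 0.689, -0.195, 1.565, 0.157, 0.902, -0.215], TCP at [0.271, 0.563, 0.231] pointing down, gripper open.
Joint ranges: [-3.01, 3.01], [-0.46, 2.08], [-1.47, 1.51], [0.13, 2.56], [-1, 4.14], [0.04, 2.09], [-2.66, 2.66]. Speed limits (rad/s): [2.57, 2.57, 3.14, 3.14, 3.14, 3.14, 3.14].

### API

Orientations are given as a unit quaternion [x, y, z, w].
In Python, from station import arm gives the robot as it stands. Calls block until the motion is done:
- arm.movep(position, orientation): joint-space move of the TCP to a pose.
- arm.movel(position, frame=None, v=0.15, threshold=None): straight line of the TCP; frame=None keeps the orientation; v is the mean speed in m/s. With threshold (N) it stops when the force on the tool has changed by that much, and returns True; else False.
- arm.set_joints(angles): joint-space move.
- arm.set_gripper(opening): finger opening in m; the grip force is fixed at half the most; returns when the fingers have stopped.
- arm.dwell(seconds).
- arm.ik(position, orientation): joint angles nearest the present ones, or None.
- arm.get_image(name): name is "side" or "top" or "wrist"; returns a dict with "img" (420x560x3 uint8, blue, green, red), "intrinsics" (3x3 intrinsics, pixels), "R" (3x3) and "t" (3): a world point X has camera coordinates R X + t; the wrist camera has in their place "T_tool_cam" (4x4, takes a point from camera to tool coordinates, whose origin is the TCP and whose axes are the tool frame's). Camera axes: x right, y down, z forward; pixel columns grow to the right and rows downward; lengths in m; the calibration is good to about 2 mm. A picture is of the moment at which its call begins: read the wrist's pose just before it. There is no depth.
A pose or a line that the arm cannot do raises arm.PlanningError and nothing moves.
- arm.job_done(): hands the job in, once; it reports no verdict.
Trained networks look in a picture, given as the dict that the camera call returned (one of the last four; its "shot" number tells which), for a name from the list of things; names that differ only in an ending like _2 or _b are one class to them, and where a whole thing is asked for, a point or a joint stands for the part that bears it (a point fixed in the world has none). Each returns a list of dicts, best first, with "confidence" (0 to 1); they miss things now and then, are a little off and sometimes report something else, mostly with a low value. They report only what shows in the picture. A call takes as long as a camera call. They do not tell look-alikes from the thing itself.
- arm.regions_of(picture, query): "pixels" (420x560 bool, what is visible of it) and "extent" ([centre column, centre row, width, height] in pixels, round what is visible of it).
- arm.tip_of(picture, query): "position" ([column, row] in pixels: a listed point, or the origin of a listed thing).
Readings, each from a call of its own:
- arm.get_time(): time.
- arm.get_q(): joint angles.
- arm.get_qvel(): joint speeds.
- arm.get_joint_efforts(): joint torques, N m.
- arm.get_eef_pos(): TCP position.
- arm.get_tcp_rot(): TCP orientation.
- arm.get_wrist_force(): force on the tool from outside, world axes, zero at the start.
- arm.get_wrist_torque(): the same for the moment, N m.
- arm.get_width(): finger opening in m.
Only numpy, scipy, OpenCV 4.12 (cv2) and the standard library are available. Lean on these libraries where they do the work, as an engineer would, in place of code of your own. Each camera call takes 0.05 s, during which the arm holds its last target.

## Working session

There is one attempt and no reset: what is moved stays moved. The work goes in short steps, each a Python script; the robot and the scene stay as the last script left them, time stands still between calls to the robot, and variables do not carry over. Pictures are saved under pics/ and viewed, and the job is handed in when it is done.

```bash
ls; mkdir -p pics
python3 - <<'E'
from station import arm
import cv2,numpy as np
print(arm.get_time(),arm.get_q(),arm.get_eef_pos(),arm.get_tcp_rot(),arm.get_width(),arm.pinch_z)
for n in ["side","top","wrist"]:
    p=arm.get_image(n); cv2.imwrite(f"pics/{n}0.png",p["img"])
    print(n,p["intrinsics"],p.get("R"),p.get("t"),p.get("T_tool_cam"))
    for q in ["cover","cup","warmer","ball1"] if n!='wrist' else []:
        r=arm.tip_of(p,q); print(q,[(x["position"],round(x["confidence"],2)) for x in r])
E
```

```text
pics
0.0 [-1.0882035   0.69001743 -0.19450221  1.56642398  0.1573086   0.90253367
 -0.2151252 ] [0.27092547 0.56244247 0.23044161] [ 0.59913262  0.37566194 -0.37678743 -0.59828877] 0.08572658081540134 0.0187
side [[416.51242142   0.         280.78226453]
 [  0.         416.51242142 215.03146321]
 [  0.           0.           1.        ]] [[ 0.94490875 -0.32724859  0.00747163]
 [-0.24597961 -0.7249397  -0.64339448]
 [ 0.21596641  0.6061112  -0.76549835]] [-0.51912831  0.34019652  0.56504958] None
cover [([328.3, 389.7], 0.79)]
cup [([231.2, 233.2], 0.76)]
warmer []
ball1 [([265.1, 283.2], 0.68), ([232.3, 214.3], 0.67), ([231.7, 230.3], 0.58), ([232.3, 211.0], 0.53), ([227.0, 221.0], 0.45)]
top [[441.96649774   0.         277.49510387]
 [  0.         441.96649774 209.92728366]
 [  0.           0.           1.        ]] [[-0.00222178 -0.99972332 -0.02341666]
 [-0.98451349  0.00629162 -0.17519591]
 [ 0.17529476  0.02266477 -0.98425508]] [0.19364297 0.61327938 0.78402613] None
cover [([453.7, 228.0], 0.66)]
cup [([256.8, 256.5], 0.62)]
warmer [([438.5, 237.1], 0.87)]
ball1 [([246.1, 254.5], 0.68), ([262.8, 255.8], 0.65), ([275.5, 257.0], 0.64), ([330.8, 243.6], 0.5), ([234.6, 249.6], 0.43)]
wrist [[325.5611628    0.         277.21229859]
 [  0.         325.5611628  215.09678155]
 [  0.           0.           1.        ]] None None [[ 9.99999398e-01 -2.13229026e-04 -1.07680898e-03  3.77116454e-04]
 [ 9.81812994e-04 -2.64985702e-01  9.64251841e-01 -1.42204402e-01]
 [-4.90945466e-04 -9.64252318e-01 -2.64985333e-01  6.76396689e-02]
 [ 0.00000000e+00  0.00000000e+00  0.00000000e+00  1.00000000e+00]]
```

View pics/side0.png

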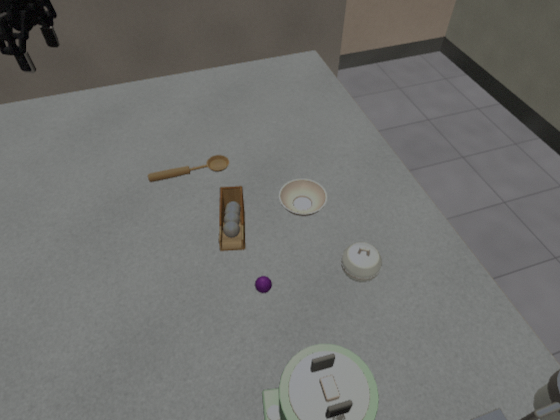

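View pics/top0.png

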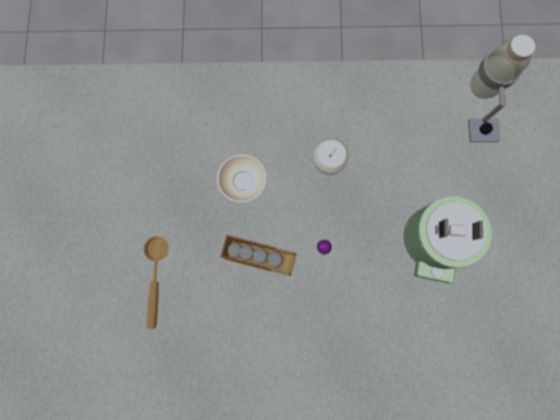

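View pics/wrist0.png

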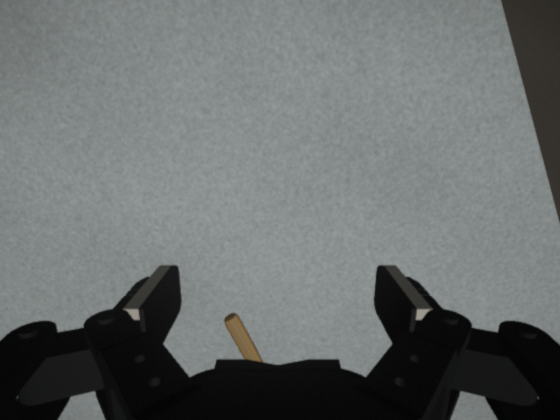

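```bash
python3 -c "
from scipy.spatial.transform import Rotation as R
print(R.from_quat([ 0.59913262,0.37566194,-0.37678743,-0.59828877]).as_matrix())"
```

```text
[[ 4.33818684e-01 -7.12731393e-04 -9.00999912e-01]
 [ 9.00998012e-01 -1.85731826e-03  4.33819239e-01]
 [-1.98264018e-03 -9.99998021e-01 -1.63569797e-04]]
```

```bash
cat > h.py <<'E'
from station import arm
import cv2,numpy as np
from scipy.spatial.transform import Rotation as Rot
def quat(jaw_yaw):
    # tool y down, tool x at angle jaw_yaw in xy plane
    x=np.array([np.cos(jaw_yaw),np.sin(jaw_yaw),0]); y=np.array([0,0,-1.]); z=np.cross(x,y)
    return Rot.from_matrix(np.c_[x,y,z]).as_quat()
def shot(n):
    if n=="wrist":
        p0=np.array(arm.get_eef_pos()); R0=Rot.from_quat(arm.get_tcp_rot()).as_matrix()
    p=arm.get_image(n)
    if n=="wrist":
        T=np.array(p["T_tool_cam"]); Rwc=R0@T[:3,:3]; c=R0@T[:3,3]+p0
        p["R"]=Rwc.T; p["t"]=-Rwc.T@c
    return p
def ray(p,uv):
    d=np.linalg.inv(p["intrinsics"])@np.array([uv[0],uv[1],1.]); R=np.array(p["R"])
    d=R.T@d; return -R.T@np.array(p["t"]), d/np.linalg.norm(d)
def atz(p,uv,z):
    c,d=ray(p,uv); return c+d*(z-c[2])/d[2]
def tri(rays):
    A=np.zeros((3,3));b=np.zeros(3)
    for c,d in rays:
        P=np.eye(3)-np.outer(d,d);A+=P;b+=P@c
    X=np.linalg.solve(A,b); return X,[np.linalg.norm((np.eye(3)-np.outer(d,d))@(X-c)) for c,d in rays]
def proj(p,X):
    k=np.array(p["R"])@np.asarray(X)+p["t"]; k=p["intrinsics"]@k; return k[:2]/k[2]
E
python3 - <<'E'
from h import *
np.set_printoptions(precision=4,suppress=True)
s=shot("side");t=shot("top")
for q in ["cover_grip","cover","cup","cup_lip","warmer_mouth","dish","case","spoon"]:
    a=arm.tip_of(s,q);b=arm.tip_of(t,q)
    print(q,[x["confidence"] for x in a],[x["confidence"] for x in b])
    if a and b: print(tri([ray(s,a[0]["position"]),ray(t,b[0]["position"])]))
for p in (s,t):
  for q in ["cup"]:
    r=arm.regions_of(p,q)
    for x in r: print(q,x["extent"],x["confidence"])
    c=cv2.minAreaRect(np.argwhere(r[0]["pixels"])[:,::-1].astype(np.float32)); box=cv2.boxPoints(c)
    for u in box: print(u,atz(p,u,0.076))
# tabs in top view
for uv in [(444,229),(478,231)]: print(atz(t,uv,.139))
for uv in [(323,362),(339,408)]: print(atz(s,uv,.139))
for uv in [(455,232)]: print('wtop',atz(t,uv,.10))
for uv in [(235,250),(276,260)]: print(atz(t,uv,.05))
cv2.imwrite("pics/topc.png",cv2.resize(t["img"][190:300,200:500],None,fx=2.6,fy=2.6,interpolation=cv2.INTER_CUBIC))
E
```

```text
cover_grip [0.94] [0.61]
(array([ 0.5672, -0.126 ,  0.1219]), [np.float64(0.004768689286480413), np.float64(0.004768689286480155)])
cover [0.81] [0.96]
(array([ 0.5713, -0.1228,  0.0992]), [np.float64(0.0015007224940884675), np.float64(0.0015007224940884203)])
cup [0.85] [0.34]
(array([0.5166, 0.164 , 0.0986]), [np.float64(0.0030923065397982707), np.float64(0.003092306539798044)])
cup_lip [0.61] [0.58]
(array([0.5153, 0.1652, 0.053 ]), [np.float64(0.0018426844653361008), np.float64(0.0018426844653360289)])
warmer_mouth [] []
dish [0.66] [0.63]
(array([0.6832, 0.2591, 0.0088]), [np.float64(0.0008707616236226428), np.float64(0.0008707616236226522)])
case [0.65] []
spoon [0.61] [0.65, 0.61]
(array([0.4948, 0.0106, 0.3977]), [np.float64(0.027544160479940145), np.float64(0.027544160479939853)])
cup [231.1, 218.1, 29.8, 63.1] 0.69
[217.0985 187.1532] [0.5226 0.2984 0.076 ]
[243.1668 186.3385] [0.5706 0.2845 0.076 ]
[245.1795 250.7444] [0.5327 0.1377 0.076 ]
[219.1112 251.559 ] [0.4905 0.1502 0.076 ]
cup [258.1, 256.1, 76.3, 42.3] 0.6
[218.9289 257.1418] [0.5237 0.2978 0.076 ]
[225.6046 232.7948] [0.5684 0.2864 0.076 ]
[296.6654 252.2792] [0.5319 0.1558 0.076 ]
[289.9896 276.6262] [0.4881 0.1682 0.076 ]
[ 0.565  -0.0913  0.139 ]
[ 0.5613 -0.1476  0.139 ]
[ 0.5693 -0.1006  0.139 ]
[ 0.5659 -0.1567  0.139 ]
wtop [ 0.5647 -0.124   0.1   ]
[0.5388 0.2717 0.05  ]
[0.5197 0.1942 0.05  ]
```

View pics/topc.png

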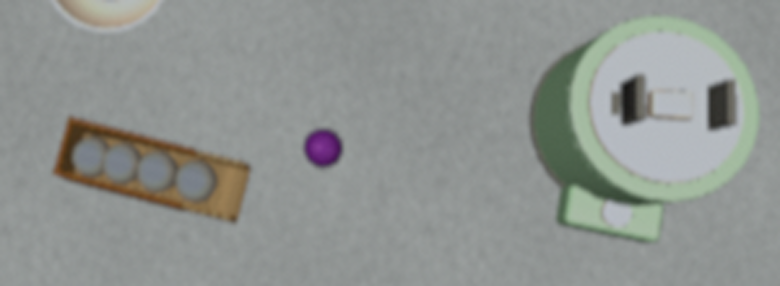

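Run:
```python
from h import *
np.set_printoptions(precision=4,suppress=True)
q=quat(np.pi/2)
print(arm.ik([0.567,-0.125,0.3],q))
ps=[]
for i,xy in enumerate([(0.55,-0.125),(0.55,-0.06)]):
    arm.movep([*xy,0.30],q)
    p=shot("wrist"); ps.append(p); cv2.imwrite(f"pics/w1{i}.png",p["img"])
    for k in ["cover_grip","cover","warmer"]:
        r=arm.tip_of(p,k); print(k,[(x["position"],x["confidence"]) for x in r])
        if r: 
            print(atz(p,r[0]["position"],{"cover_grip":.129,"cover":.1,"warmer":0}[k]))
np.savez("ps.npz",**{f"{a}{i}":np.array(p[a]) for i,p in enumerate(ps) for a in("R","t","intrinsics")})
print(arm.get_time())
```

```text
[ 0.3307  0.5626 -0.3265  1.6096  0.2043  1.0032  1.5117]
cover_grip [([278.4, 216.4], 0.8)]
[ 0.5702 -0.1222  0.129 ]
cover [([276.1, 207.0], 0.7), ([276.8, 216.6], 0.67)]
[ 0.5677 -0.1246  0.1   ]
warmer []
cover_grip [([208.3, 215.9], 0.57)]
[ 0.5698 -0.1262  0.129 ]
cover [([216.4, 207.8], 0.93)]
[ 0.5687 -0.1233  0.1   ]
warmer []
4.95
```

View pics/w10.png

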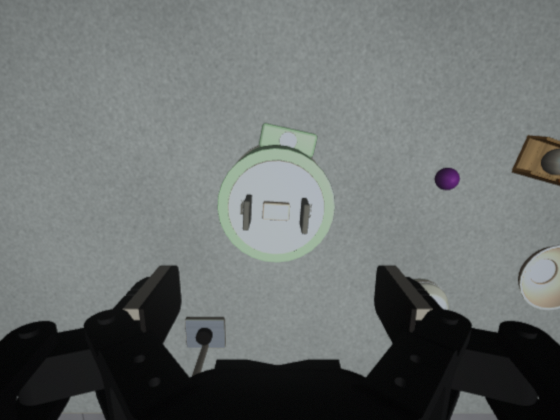

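View pics/w11.png

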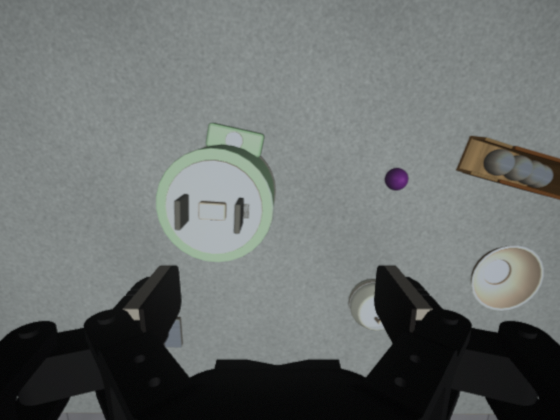

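Run:
```python
import cv2,numpy as np
a=cv2.imread("pics/w10.png")[135:275,210:345];b=cv2.imread("pics/w11.png")[135:275,145:280]
cv2.imwrite("pics/z.png",cv2.resize(np.hstack([a,b]),None,fx=2.96,fy=2.96,interpolation=cv2.INTER_CUBIC))
for n in("w10","w11"):
    im=cv2.imread(f"pics/{n}.png"); h=cv2.cvtColor(im,cv2.COLOR_BGR2HSV)
    w=((h[...,1]<40)&(h[...,2]>140)).astype(np.uint8)
    w=cv2.morphologyEx(w,cv2.MORPH_CLOSE,np.ones((3,3)))
    k,l,s,c=cv2.connectedComponentsWithStats(w)
    for i in range(1,k):
        if s[i,4]>1000: print(n,s[i],c[i])
```

```text
w10 [   81    55   433   302 50806] [302.52546943 191.12679605]
w10 [  49  227  108   65 1413] [ 93.17480538 261.3566879 ]
w10 [ 520  245   40   66 1796] [541.34242762 277.88641425]
w11 [   79    54   465   304 54069] [297.6994396 200.8604006]
```

View pics/z.png

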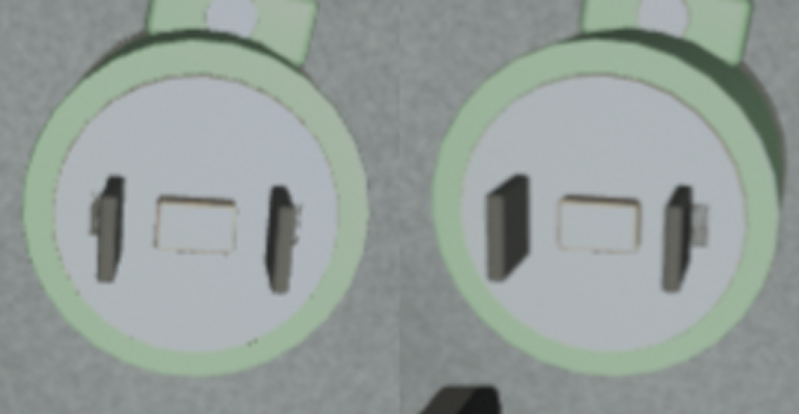

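Run:
```python
import numpy as np,sys
d=np.load("ps.npz")
from h import ray,tri,atz
np.set_printoptions(precision=4,suppress=True)
p=[{a:d[f"{a}{i}"] for a in("R","t","intrinsics")} for i in(0,1)]
L=tri([ray(p[0],(246.1,215.4)),ray(p[1],(177.5,215.1))]);R=tri([ray(p[0],(305.6,219.5)),ray(p[1],(237.6,219.5))])
print(L,R)
m=(L[0]+R[0])/2;v=R[0]-L[0];print(m,np.linalg.norm(v),np.degrees(np.arctan2(v[1],v[0])))
w=tri([ray(p[0],(210+195.5/2.96,135+207/2.96)),ray(p[1],(145+(605.5-400)/2.96,135+206.5/2.96))]);print("ring",w)
```

```text
(array([ 0.566 , -0.1533,  0.1404]), [np.float64(4.215271145547714e-05), np.float64(4.215271145540391e-05)]) (array([ 0.5706, -0.0958,  0.1386]), [np.float64(3.9353043386043355e-05), np.float64(3.935304338603877e-05)])
[ 0.5683 -0.1245  0.1395] 0.057685172520891614 85.40496475801866
ring (array([ 0.5646, -0.1246,  0.1032]), [np.float64(2.1584747405166906e-05), np.float64(2.15847474049581e-05)])
```

Run:
```python
from h import *
np.set_printoptions(precision=4,suppress=True)
q=quat(np.radians(85.7))
arm.movep([0.5675,-0.1245,0.19],q)
print(arm.movel([0.5675,-0.1245,0.108],v=0.08,threshold=8),arm.get_eef_pos(),arm.get_wrist_force())
arm.set_gripper(0.04); print(arm.get_width(),arm.get_wrist_force())
s=shot("side");cv2.imwrite("pics/s2.png",s["img"]);print(arm.get_time())
```

```text
False [ 0.5679 -0.1245  0.1085] [ 0.1282 -1.11    0.4037]
0.045162390365042666 [-2.4538  0.7973 14.5492]
7.225
```

View pics/s2.png

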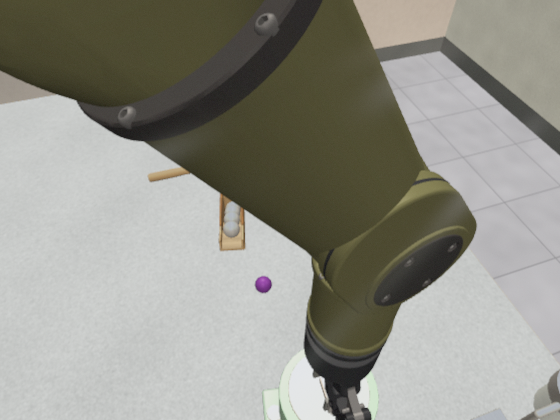

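Run:
```python
from h import *
np.set_printoptions(precision=4,suppress=True)
arm.movel([0.5675,-0.1245,0.118],v=0.03); print(arm.get_width(),arm.get_wrist_force())
arm.movel([0.5675,-0.1245,0.20],v=0.1); print(arm.get_width(),arm.get_wrist_force())
for n in("wrist","side"):
    p=shot(n);cv2.imwrite(f"pics/{n}3.png",p["img"])
print(arm.get_time())
```

```text
0.045054836724545765 [-0.0235 -0.1386 -1.4124]
0.045116111236388576 [ 0.4835 -0.9624 -0.9711]
8.775
```

View pics/wrist3.png

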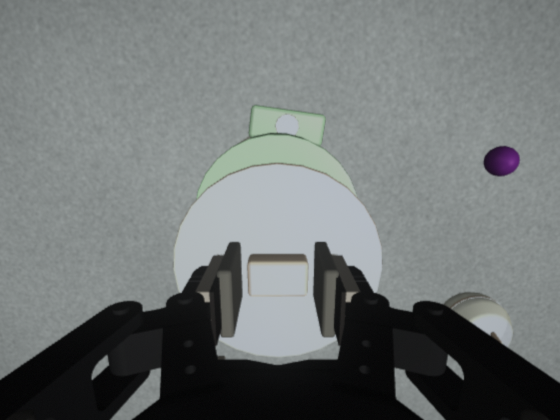

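View pics/side3.png

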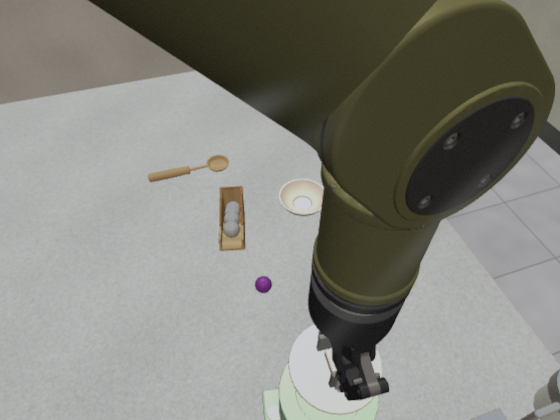

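Run:
```python
from h import *
np.set_printoptions(precision=4,suppress=True)
P=[0.555,-0.29]
arm.movel([*P,0.20],v=0.2); print(arm.get_width())
arm.movel([*P,0.045],v=0.15)
print(arm.movel([*P,0.019],v=0.03,threshold=4),arm.get_eef_pos(),arm.get_wrist_force())
arm.set_gripper(0.075); print(arm.get_width())
arm.movel([*P,0.12],v=0.15)
for n in("wrist","side","top"):
    p=shot(n);cv2.imwrite(f"pics/{n}4.png",p["img"])
    r=arm.tip_of(p,"cover")
    if r: print(n,r[0]["confidence"],atz(p,r[0]["position"],.017))
print(arm.get_time())
```

```text
0.04479854612547009
True [ 0.5548 -0.29    0.0273] [-1.6011 -0.0631  7.0476]
0.07513076386910873
wrist 0.6 [ 0.5537 -0.2888  0.017 ]
top 0.77 [ 0.5587 -0.2911  0.017 ]
13.0333
```

View pics/wrist4.png

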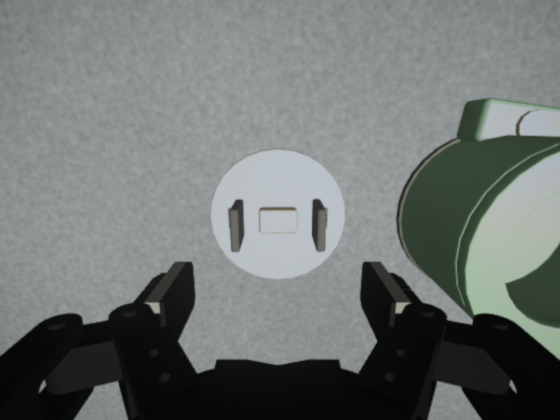

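View pics/top4.png

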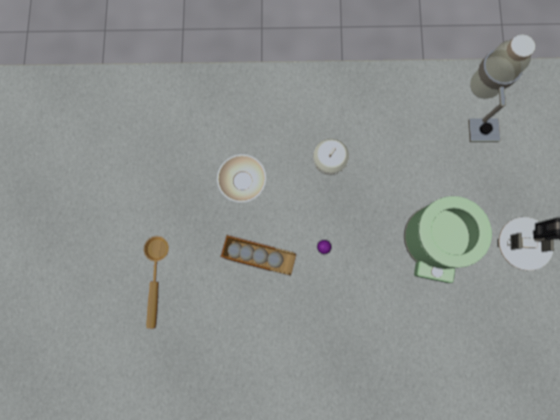

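```bash
cat >> h.py <<'E'
GX,TZ=-8e-3,0.030   # TCP in cup frame (x, z)
LIP=np.array([.074,0,.059])
def cupR(yaw,tilt):  # tilt>0: spout down
    return Rot.from_euler('ZY',[yaw,tilt])
def tool_from_cup(origin,yaw,tilt,s=1):
    R=cupR(yaw,tilt); M=R.as_matrix()
    x=s*M[:,1]; y=-M[:,2]; z=np.cross(x,y)
    return np.asarray(origin)+R.apply([GX,0,TZ]), Rot.from_matrix(np.c_[x,y,z]).as_quat()
def cup_for_lip(lip,yaw,tilt):
    return np.asarray(lip)-cupR(yaw,tilt).apply(LIP)
E
python3 - <<'E'
from h import *
np.set_printoptions(precision=2,suppress=True)
C=np.array([.531,.229,0]);yaw=np.radians(-105)
for s in(1,-1):
    print(s)
    print(arm.ik(*tool_from_cup(C,yaw,0,s)), arm.ik(*tool_from_cup(C+[0,0,.12],yaw,0,s)))
    for y2 in(-105,-90,-75,-120):
        for t in (0,15,30,38):
            o=cup_for_lip([.567,-.115,.16],np.radians(y2),np.radians(t))
            print(y2,t,arm.ik(*tool_from_cup(o,np.radians(y2),np.radians(t),s)))
E
```

```text
1
[-0.65  0.96  0.27  1.83 -0.55  0.43 -0.24] [-0.71  0.78  0.38  1.79 -0.44  0.66 -0.34]
-105 0 [-0.17  0.79  0.27  1.78 -0.33  0.61  0.03]
-105 15 [ 0.11  0.75  0.02  1.8  -0.48  0.62  0.26]
-105 30 [ 0.36  0.77 -0.17  1.8  -0.67  0.69  0.52]
-105 38 [ 0.46  0.79 -0.21  1.79 -0.78  0.77  0.67]
-90 0 [-0.13  0.76  0.19  1.84 -0.25  0.56  0.22]
-90 15 [ 0.14  0.75 -0.03  1.8  -0.39  0.67  0.43]
-90 30 [ 0.34  0.79 -0.15  1.73 -0.55  0.84  0.65]
-90 38 [ 0.42  0.82 -0.17  1.69 -0.64  0.95  0.75]
-75 0 [-0.09  0.74  0.11  1.9  -0.16  0.51  0.4 ]
-75 15 [ 0.17  0.75 -0.08  1.79 -0.29  0.72  0.6 ]
-75 30 [ 0.32  0.81 -0.15  1.67 -0.44  0.97  0.78]
-75 38 [ 0.39  0.85 -0.16  1.6  -0.5   1.11  0.84]
-120 0 [-0.19  0.83  0.35  1.72 -0.41  0.67 -0.15]
-120 15 [ 0.08  0.75  0.07  1.8  -0.57  0.56  0.08]
-120 30 [ 0.37  0.75 -0.19  1.86 -0.8   0.53  0.41]
-120 38 [ 0.5   0.77 -0.29  1.88 -0.94  0.56  0.61]
-1
[-0.29  0.95 -0.36  1.81  0.64  0.49  1.79] [-0.18  0.79 -0.56  1.76  0.58  0.76  1.85]
-105 0 [ 0.31  0.83 -0.58  1.75  0.63  0.75  2.28]
-105 15 [ 0.56  0.86 -0.79  1.77  0.52  0.68  2.46]
-105 30 [ 0.81  0.97 -1.04  1.77  0.47  0.67  2.6 ]
-105 38 [ 0.92  1.07 -1.18  1.76  0.46  0.69  2.65]
-90 0 [ 0.34  0.82 -0.64  1.82  0.71  0.74  2.46]
-90 15 [ 0.67  0.96 -1.05  1.77  0.72  0.86  2.53]
-90 30 [ 0.01  0.84  0.44  1.75 -0.96  1.09 -2.11]
-90 38 [ 0.2   0.84  0.23  1.71 -0.9   1.12 -2.15]
-75 0 [ 0.39  0.82 -0.72  1.88  0.78  0.75  2.63]
-75 15 [ 0.73  1.06 -1.26  1.76  0.85  1.07  2.65]
-75 30 [-0.1   0.91  0.66  1.7  -0.94  1.29 -1.86]
-75 38 [-0.03  0.96  0.66  1.63 -0.97  1.46 -1.83]
-120 0 [ 0.28  0.84 -0.52  1.69  0.56  0.77  2.11]
-120 15 [ 0.51  0.83 -0.7   1.78  0.49  0.59  2.25]
-120 30 [ 0.77  0.91 -0.93  1.84  0.45  0.47  2.38]
-120 38 [ 0.9   0.99 -1.07  1.86  0.47  0.44  2.43]
```

Run:
```python
from h import *
np.set_printoptions(precision=4,suppress=True)
arm.set_gripper(0.085)
arm.movel([0.555,-0.29,0.22],v=0.25)
q=quat(np.radians(-15)); ps=[]
for i,xy in enumerate([(0.531,.20),(0.585,.20)]):
    arm.movep([*xy,0.25],q)
    p=shot("wrist"); ps.append(p); cv2.imwrite(f"pics/w5{i}.png",p["img"])
    for k in ["cup","cup_lip","ball1"]:
        r=arm.tip_of(p,k); print(k,[(x["position"],x["confidence"]) for x in r][:4])
        if r: print(atz(p,r[0]["position"],{"cup":0,"cup_lip":.059,"ball1":.07}[k]))
np.savez("ps5.npz",**{f"{a}{i}":np.array(p[a]) for i,p in enumerate(ps) for a in("R","t","intrinsics")})
print(arm.get_time())
```

```text
cup [([271.6, 154.1], 0.9), ([392.4, 95.1], 0.43)]
[0.533  0.2339 0.    ]
cup_lip [([270.7, 230.7], 0.9), ([394.2, 94.9], 0.72)]
[0.5129 0.1604 0.059 ]
ball1 [([268.6, 200.4], 0.92), ([268.1, 171.7], 0.83), ([313.7, 255.1], 0.77), ([268.7, 117.6], 0.76)]
[0.5206 0.1956 0.07  ]
cup [([226.7, 168.1], 0.91)]
[0.5316 0.2323 0.    ]
cup_lip [([221.5, 242.6], 0.95), ([218.3, 215.1], 0.16)]
[0.5127 0.1616 0.059 ]
ball1 [([217.6, 214.3], 0.97), ([219.6, 182.8], 0.97), ([218.6, 154.7], 0.95), ([218.7, 134.4], 0.95)]
[0.5212 0.1954 0.07  ]
16.475
```

View pics/w50.png

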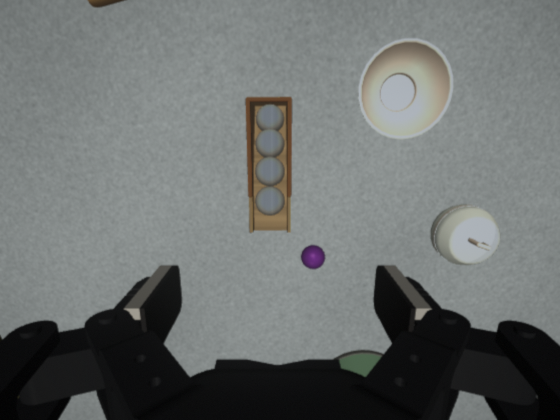

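View pics/w51.png

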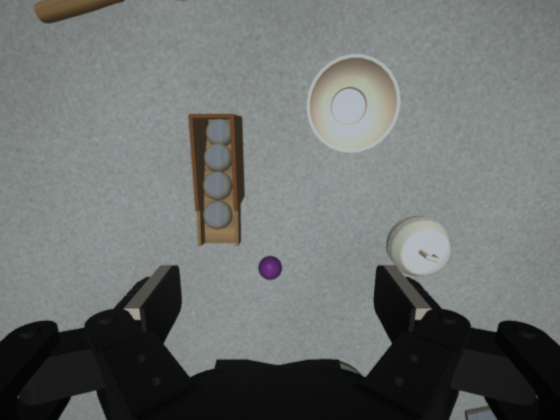

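Run:
```python
import numpy as np
from h import ray,tri
np.set_printoptions(precision=4,suppress=True)
d=np.load("ps5.npz")
p=[{a:d[f"{a}{i}"] for a in("R","t","intrinsics")} for i in(0,1)]
pts={"lip":((270.7,230.7),(220,243)),"b1":((269.5,200.8),(217.6,214.3)),"b2":((269.5,171),(218,184)),"b4":((269.7,117.5),(218.7,131.5)),"fl":((251.5,231.5),(199,244.5)),"fr":((290,231),(240,243)),"bl":((247,98),(190,115)),"br":((292,97.5),(241,114.5)),"purple":((313,257),(270,267.5))}
X={k:tri([ray(p[0],a),ray(p[1],b)]) for k,(a,b) in pts.items()}
for k in X: print(k,X[k][0],np.round(X[k][1][0],4))
f=(X["fl"][0]+X["fr"][0])/2; b=(X["bl"][0]+X["br"][0])/2
for u,v in((b,f),(X["b4"][0],X["b1"][0])):
    w=v-u; print(np.degrees(np.arctan2(w[1],w[0])),np.linalg.norm(w[:2]),(u+v)/2)
```

```text
lip [0.5142 0.1647 0.0708] 0.0005
b1 [0.5214 0.1954 0.071 ] 0.0002
b2 [0.5288 0.2233 0.059 ] 0.0006
b4 [0.5426 0.2739 0.0416] 0.0003
fl [0.4969 0.1728 0.0838] 0.0004
fr [0.5331 0.1572 0.0648] 0.0006
bl [0.5278 0.2943 0.0774] 0.0001
br [0.5698 0.2855 0.04  ] 0.001
purple [0.5499 0.1017 0.0186] 0.0003
-105.11885115025551 0.12938644026065166 [0.5319 0.2275 0.0665]
-105.08772425456362 0.08132886106961487 [0.532  0.2347 0.0563]
```

```bash
sed -i 's/TZ=-8e-3,0.030/TZ=-8e-3,0.026/' h.py
python3 - <<'E'
from h import *
np.set_printoptions(precision=4,suppress=True)
C=np.array([.532,.2347,0]);yaw=np.radians(-105.1)
P,q=tool_from_cup(C,yaw,0)
arm.movep(P+[0,0,.11],q)
print(arm.movel(P,v=.1,threshold=8),arm.get_eef_pos())
arm.set_gripper(0.03); print(arm.get_width(),arm.get_wrist_force())
arm.movel(P+[0,0,.03],v=.04); print(arm.get_width(),arm.get_wrist_force(),arm.get_wrist_torque())
P2,q2=tool_from_cup(C+[0,0,.13],yaw,np.radians(-4))
arm.movel(P2,q2,v=.08); print(arm.get_width(),arm.get_wrist_force())
for n in("wrist","side"):
    p=shot(n);cv2.imwrite(f"pics/{n}6.png",p["img"])
print(arm.get_time())
E
```

```text
False [0.5346 0.2426 0.0266]
0.04170581460752018 [ 0.5104 -0.4988  3.9179]
0.041139393384340216 [ 0.2172 -0.6049 -5.5997] [ 0.0374 -0.0044 -0.0292]
0.04160930197071156 [-0.1087  0.2573 -6.444 ]
21.1833
```

View pics/wrist6.png

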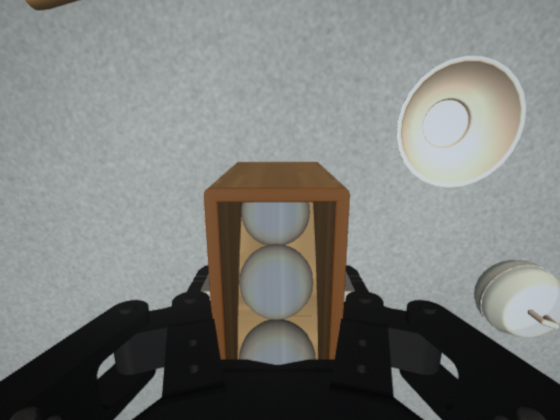

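View pics/side6.png

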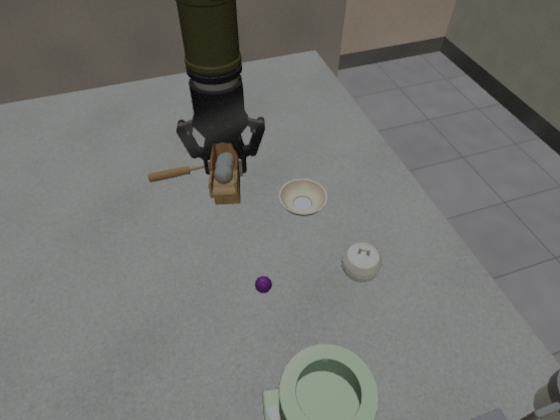

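```bash
cat >> h.py <<'E'
YP=np.radians(-95); MC=np.array([.566,-.1245,0]); DP=np.array([np.cos(YP),np.sin(YP),0])
def pour(tilt,z=.16,back=.015,v=.05):
    o=cup_for_lip(MC-back*DP+[0,0,z],YP,np.radians(tilt))
    P,q=tool_from_cup(o,YP,np.radians(tilt)); arm.movel(P,q,v=v)
def fz(n=4):
    return np.mean([arm.get_wrist_force()[2] for _ in range(n)])
E
python3 - <<'E'
from h import *
np.set_printoptions(precision=4,suppress=True)
pour(-4,.21,.06,.13); print(arm.get_width(),fz())
pour(5,.165,.04,.08); print(fz(),arm.get_wrist_torque())
pour(7.5,.155,.015,.04); arm.dwell(.4); print(fz(),arm.get_wrist_torque())
for n in("side","wrist","top"):
    p=shot(n);cv2.imwrite(f"pics/{n}7.png",p["img"])
print(arm.get_time())
E
```

```text
0.04157492270620648 -6.324119788176411
-6.150004132019767 [-0.1093 -0.005   0.0167]
-5.693906317742229 [-0.2197  0.0478 -0.0363]
25.0417
```

View pics/side7.png

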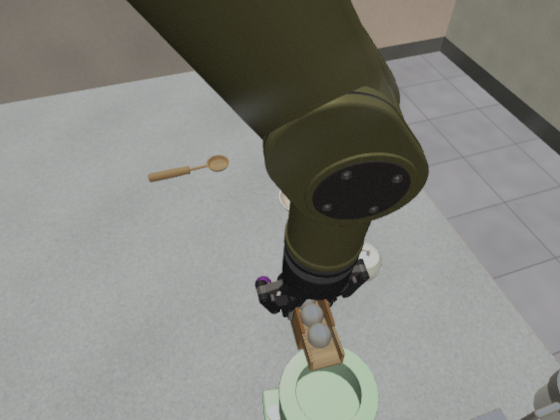

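View pics/top7.png

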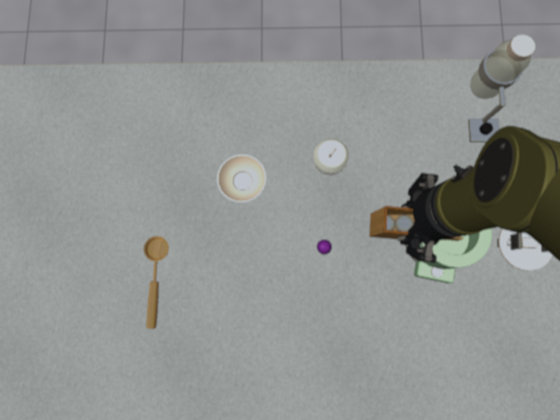

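View pics/wrist7.png

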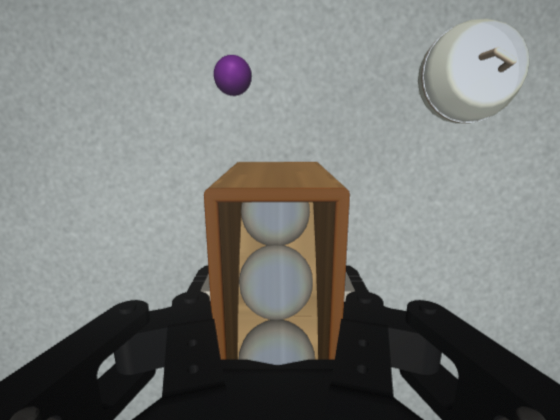

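```bash
cat >> h.py <<'E'
def steps(tilts,tag,dw=.7,jump=.7,z=.15):
    ims=[];last=None
    for t in tilts:
        pour(t,z,.015,.03); arm.dwell(dw); f=fz(); tq=arm.get_wrist_torque()
        s=shot("side"); ims.append(s["img"][270:420,240:400]); 
        if len(ims)==1: print("lip px",proj(s,MC-.015*DP+[0,0,z]))
        print(t,round(f,2),np.round(tq,3),round(arm.get_time(),2))
        if last is not None and f-last>jump: print("JUMP"); break
        last=f
    cv2.imwrite(f"pics/{tag}.png",np.hstack(ims))
E
python3 - <<'E'
from h import *
steps([9,10.5,12,13.5],"st1")
E
```

```text
lip px [325.11883358 366.02971682]
9 5.62 [ 0.506  0.388 -0.01 ] 26.04
10.5 4.73 [-0.836  0.164 -0.011] 27.04
12 -6.0 [-0.465  0.016  0.017] 28.04
13.5 -5.41 [-0.48  -0.001  0.017] 29.04
```

View pics/st1.png

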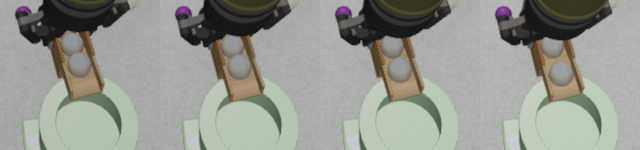

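Run:
```python
from h import *
p=shot("wrist");cv2.imwrite("pics/w8.png",p["img"])
s=shot("side"); cv2.imwrite("pics/s8.png",cv2.resize(s["img"][270:420,240:400],None,fx=4,fy=4,interpolation=cv2.INTER_CUBIC))
```

```text
(no output)
```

View pics/w8.png

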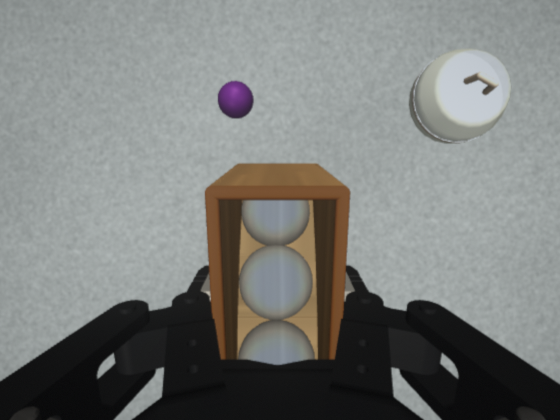

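View pics/s8.png

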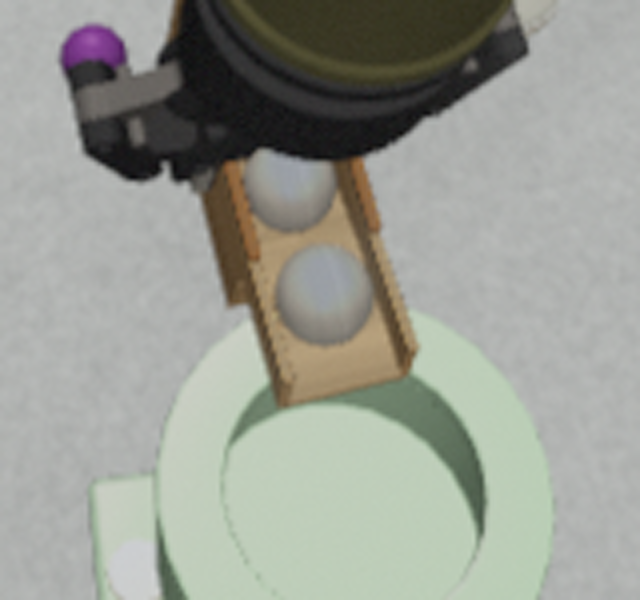

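Run:
```python
from h import *
steps([13.5,15,16.5,18],"st2",dw=.8)
```

```text
lip px [325.11883358 366.02971682]
13.5 -5.21 [-0.523  0.055 -0.05 ] 30.24
15 -4.89 [-0.588  0.034 -0.021] 31.34
16.5 -4.41 [-0.555  0.04   0.036] 32.44
18 -5.02 [-0.701  0.031 -0.022] 33.54
```

View pics/st2.png

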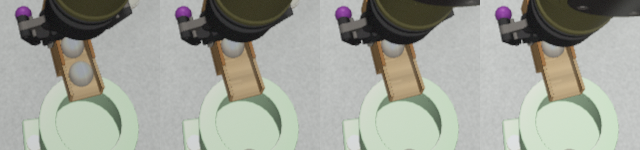

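Run:
```python
from h import *
s=shot("side"); cv2.imwrite("pics/s9.png",s["img"]); t=shot("top"); cv2.imwrite("pics/t9.png",t["img"])
for p in (s,t): print([(x["position"],x["confidence"]) for x in arm.tip_of(p,"ball1")])
```

```text
[([264.5, 285.2], 0.57), ([311.4, 319.5], 0.47)]
[([464.7, 236.9], 0.66), ([408.6, 221.0], 0.66), ([326.5, 244.8], 0.58), ([386.6, 221.8], 0.54), ([429.5, 224.9], 0.46)]
```

View pics/s9.png

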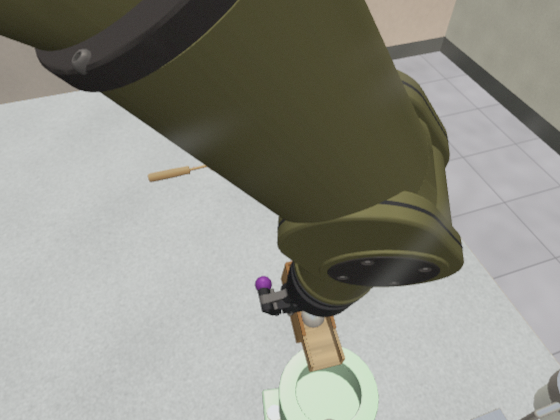

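View pics/t9.png

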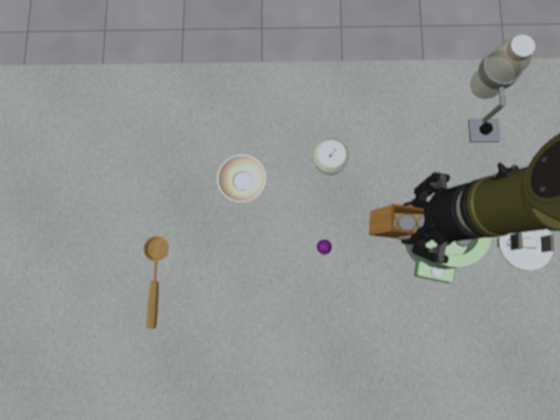

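Run:
```python
from h import *
steps([20,21.2,22.4],"st3",dw=.9,jump=1.)
```

```text
lip px [325.11883358 366.02971682]
20 -4.87 [-0.714  0.051  0.026] 34.94
21.2 -5.3 [-0.805  0.043  0.026] 36.14
22.4 -4.45 [-0.82   0.085 -0.012] 37.34
```

View pics/st3.png

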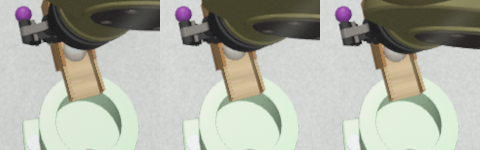

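Run:
```python
from h import *
import h
def steps2(ts,tag,dw=.9):
    ims=[]
    for t in ts:
        if t: pour(t,.15,.015,.03); arm.dwell(dw)
        a=shot("side")["img"][270:420,240:400]; b=shot("wrist")["img"][150:375,180:380]; c=shot("top")["img"][180:280,360:500]
        ims.append(np.hstack([cv2.resize(a,(300,281)),cv2.resize(b,(250,281)),cv2.resize(c,(245,175)) if 0 else cv2.copyMakeBorder(cv2.resize(c,(245,175)),0,106,0,0,0)]))
        print(t,round(fz(),2),np.round(arm.get_wrist_torque(),3),arm.get_time())
    cv2.imwrite(f"pics/{tag}.png",np.vstack(ims))
steps2([0,23.4],"st4")
```

```text
0 -4.55 [-0.896  0.079  0.001] 37.4917
23.4 -4.06 [-0.786  0.062 -0.048] 38.7917
```

View pics/st4.png

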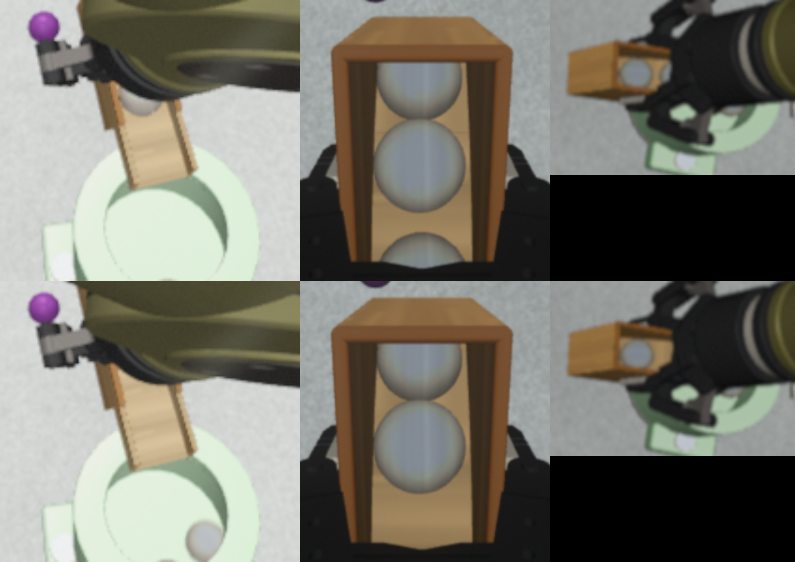

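Run:
```python
from h import *
np.set_printoptions(precision=4,suppress=True)
pour(15,.19,.035,.08); pour(-4,.22,.08,.13)
C=np.array([.532,.2347,0]);yaw=np.radians(-105.1)
P,q=tool_from_cup(C+[0,0,.13],yaw,np.radians(-4)); arm.movel(P,q,v=.15)
P,q=tool_from_cup(C+[0,0,.05],yaw,0); arm.movel(P,q,v=.08)
for n in("side","wrist","top"):
    p=shot(n);cv2.imwrite(f"pics/{n}10.png",p["img"])
print(arm.get_time(),fz(),arm.get_width())
```

```text
42.825 -4.180708756840483 0.041477878101903246
```

View pics/side10.png

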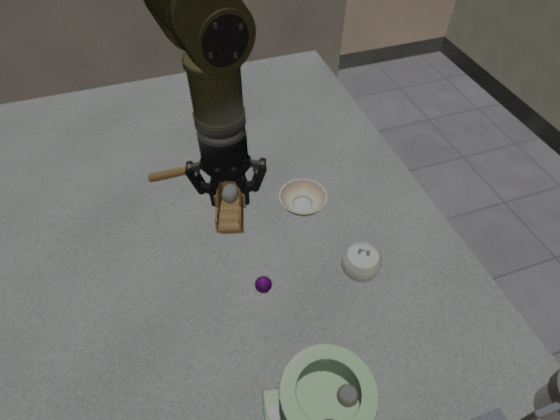

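View pics/wrist10.png

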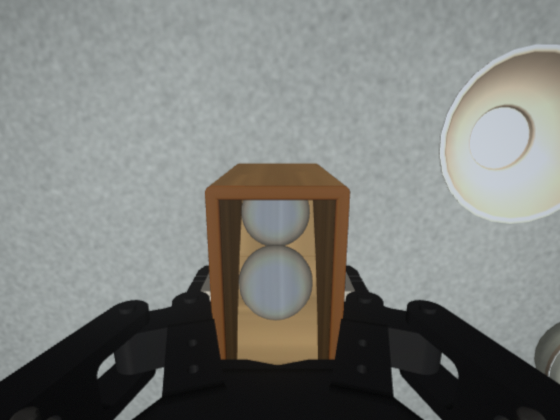

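View pics/top10.png

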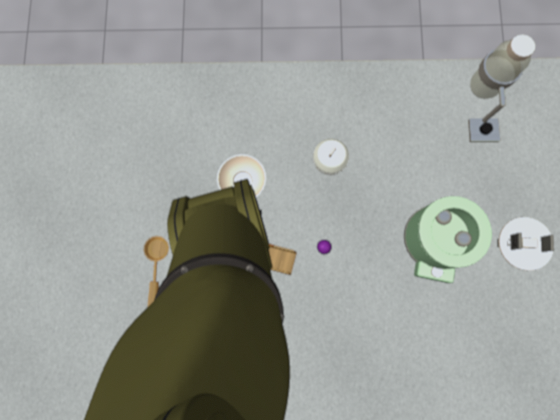

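Two balls are in the well, at about (444,217) and (463,239) in the top view. The other two are still in the cup, so I'll set it down.

Run:
```python
from h import *
np.set_printoptions(precision=4,suppress=True)
C=np.array([.532,.2347,0]);yaw=np.radians(-105.1)
P,q=tool_from_cup(C+[0,0,.012],yaw,0); arm.movel(P,q,v=.08); arm.dwell(.2)
P,q=tool_from_cup(C-[0,0,.004],yaw,0); print(arm.movel(P,q,v=.015,threshold=3),arm.get_eef_pos(),fz())
arm.set_gripper(.084); print(arm.get_width())
P,q=tool_from_cup(C,yaw,0); arm.movel(P+[0,0,.15],q,v=.12)
arm.movel(P+[0,.12,.22],q,v=.25)
arm.dwell(.5)
for n in("side","wrist","top"):
    p=shot(n);cv2.imwrite(f"pics/{n}11.png",p["img"])
print(arm.get_time())
```

```text
True [0.534  0.2421 0.0269] 3.8565634940527125
0.08401485709832537
47.6333
```

View pics/side11.png

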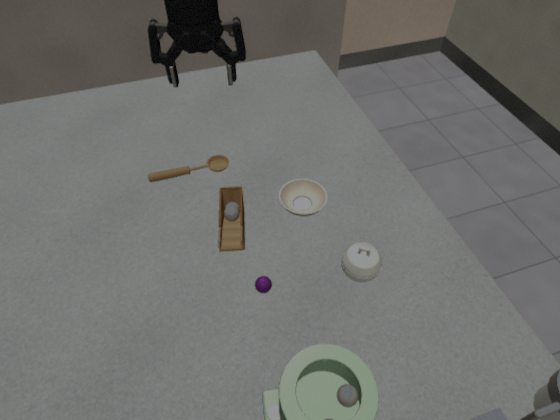

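View pics/wrist11.png

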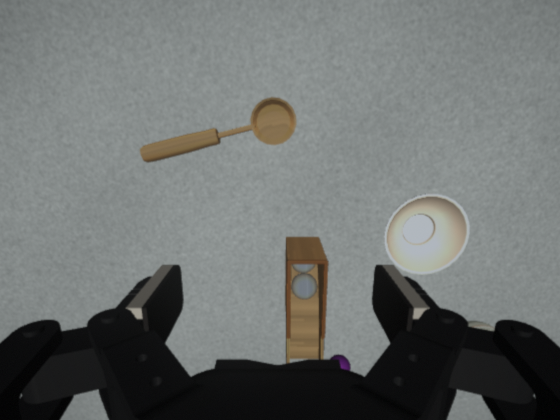

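View pics/top11.png

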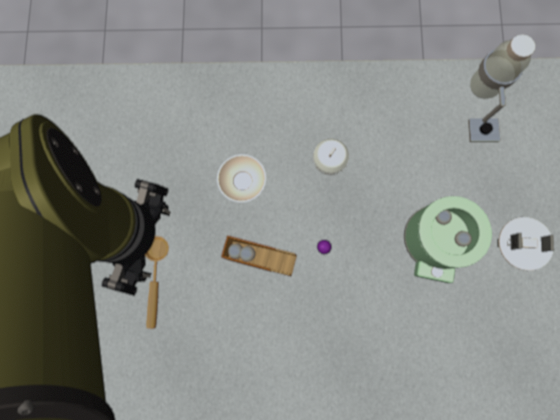

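Run:
```python
from station import arm
arm.job_done(); print(arm.get_time())
```

```text
the job is handed in; nothing more can be done
the job is handed in; nothing more can be done
```

I finished the job and handed it in at about 48 s of the 72 s allowed; no verdict is reported.

- **Cover:** I pinched both tabs, lifted the cover off and laid it flat on the shelf. It sits at about (0.555, −0.29), roughly 165 mm from the warmer's centre.
- **Pouring:** I tilted the cup in small steps over the open warmer. The first ball left between 13.5° and 15°, the second by 23.4°.
- **Cup:** I set it back upright on its starting spot, with the other two balls still in it.

**Last checks:** the final pictures from all three cameras show two balls in the well and two in the cup. The cup's outline matches the starting pictures, the cover lies flat, and the dish, case, spoon and purple ball have not visibly moved. The gripper was clear of everything.

**What went wrong or disagreed:**
- **Contact with the warmer:** at 9° to 10.5° tilt the wrist force rose by about 11 N, most likely the cup's underside resting on the warmer's ring. It cleared as I tilted further, and the cup slipped little, if at all, in the grip.
- **Ball count:** the wrist force was too noisy to count balls, so I relied on the pictures.

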